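Show the board's underside to the inspection camera

TASK

Pick the controller board out of the black tray it stands in by its heat sink, lift it over the row of two bottles and a stack of round boards, and hold it over the upward-looking inspection camera: centred on the dark glass window, long side along the window's long side, level and still, its feet about 15 mm above the glass. Nothing may touch the camera unit at any time, and the bottles and the board stack must not be knocked or shifted. Finish while still holding the board there; do not put it down.

Things in the scene. Friction and masses are not known exactly. Their poses are not given: they have to be found in the camera images.
- board_center (a point): Centre of the loose board, 16 mm above the tips of its four 6 mm brass feet. Green circuit board 76 (x) by 50 (y), top 8.4 mm above the feet tips, 0.08-0.17 kg. In its middle a silver finned heat sink: 50 along x, 28 along y (grip across these), from 8.4 to 32.4 mm above the feet tips. Low parts (to 18.5) only at the short ends, over 27 mm from centre. z up. Either way round will do at the camera.
- tray: Fixed black open tray, outside 186 mm (its x) by 256 mm (its y), walls 65 mm high and 4 mm thick; inside about 172 by 240 mm. Origin on the bench under its centre. Its floor is 4 mm thick; the board stands on the floor, within about 45 mm of its centre.
- glass_center (a point): Centre of the upper face of the glass window in the top of the fixed camera unit, 50 mm above the bench. Grey box 160 (x) by 124 (y); dark window 96 (x) by 66 (y) with yellow corner ticks. Two black light bars along x at y = -54 and +54, 10 wide, stand 9 mm above the glass; the rest of the top is no higher than the glass. z up.
- glue_bottle: Loose bystander: white bottle with green label and yellow cap, 32 mm across, 100 mm tall, origin at the centre of its foot. Stands between tray and camera, one of a row along x.
- flux_bottle: Loose bystander: white bottle with red label and red cap, 38 mm across, 85 mm tall, origin at the centre of its foot. In the same row.
- board_stack: Loose bystander: stack of round green boards, 70 mm across, 93 mm tall, origin at the centre of its foot. In the same row.
Mind the look-alikes: they are no part of the job. Leave any pink look-alike of the part that bears board_center alone.

How it is judged:
By the outcome, as a careful person would: the job done as asked, in the order asked, and still so for the second after the job is handed in, while the arm keeps its last pose, push and grip.
It also fails if it takes over 45 s, if anything falls off the work surface, if the arm or the gripper's body presses on something with over 40 N, if the wrist force passes 120 N, or if a joint passes its speed limit or range.

ROBOT

A 6-joint arm with a two-finger parallel gripper is mounted at the origin on a cart in front of the work surface, level with it; the furniture and walls round the work are solid. World frame = base frame: x ahead of the robot, y to its left, z up, the work surface at z = 0. Lengths are in m, angles in degrees, forces in N, time in s.
With the tool pointing down it reaches from about 0.25 to 0.8 m from the base axis. Payload 8.5 kg.
Tool frame: the origin (TCP) lies midway between the tips of the shut fingers; the grasp point (between the pads) lies 19 mm behind it; z points along the fingers, y is the line along which they close (so a half turn about z gives the same grasp; the last joint's range is limited). The gripper opens to 85 mm and grips with 20 to 120 N. Pads are 22 mm wide; open, the fingers measure 114 mm over their backs; the gripper's body (76 mm by 85 mm) begins 54 mm behind the grasp point. The pads swing forward as they close: fully open they stand 13 mm farther back than shut.
Start: joints at [-66.864, 13.648, -0.773, 75.585, 0, 90], TCP at [0.206, -0.483, 0.231] pointing down, gripper open.
Joint ranges: [-152.45, 152.45], [-59.26, 108.67], [-65.41, 83.53], [-104.44, 129.93], [-82.83, 76.93], [-180, 180]. Speed limits (degrees/s): [127.2, 127.2, 159.86, 180, 180, 180].

INTERFACE

Orientations are given as a 3x3 rotation matrix whose columns are the frame's x, y, z axes.
In Python, from station import read_state, cams, ticket gives the robot as it stands.
- The arm moves only by the tool arm_command, never from a script. Its argument "targets" is text: rows parted by semicolons, each of 5 numbers parted by spaces: the closure in counts, from 0 (fully open) to 255 (shut), then the shift along the tool's x, y, z in m, then the turn about the tool's z in degrees. A call has 1 to 12 rows; each row shifts and turns the commanded pose from where the row before left it, along the tool's axes as they then stand; what a row does not reach is not made up. A row lasts 1/12 s, in which the tool goes at most 41.7 mm and 7.16 degrees, less where a joint would pass 70% of its speed; a pose out of reach is approached as far as the arm can. A call is refused whole if a number of a shift passes 0.0417 or a number of a turn 7.16, either way. A call with a gripper value outside its range is refused whole. The fingers move at their own pace and stop on an object; "force" is the grip in N (left out, the last holds). Time passes only in rows, so rows that do not move let the fingers close. It gives the time, the measured TCP pose, the force, the opening and the grip force at its end, in the units of the state.
- read_state(): the state, without advancing time (a new reading comes with each control period).
- cams.camera(name): name is "scene" or "top" or "wrist"; returns a dict with "img" (480x640x3 uint8, red, green, blue), "K" (3x3 intrinsics, pixels), "extrinsics" (4x4, takes a point from camera to world coordinates). Camera axes: x right, y down, z forward; pixel columns grow to the right and rows downward; lengths in m; the calibration is good to about 2 mm. A picture is of the moment at which its call begins. There is no depth.
- ticket.finish_job(): hands the job in; it is judged then, once.
Trained networks look in the newest picture that a camera, given by its name, has taken for a name from the list of things; names that differ only in an ending like _2 or _b are one class to them, and where a whole thing is asked for, a point or a joint stands for the part that bears it (a point fixed in the world has none). Each returns a list of dicts, best first, with "confidence" (0 to 1); they miss things now and then, are a little off and sometimes report something else, mostly with a low value. They report only what shows in the picture. A call takes as long as a camera call. They do not tell look-alikes from the thing itself.
- cams.look_for(camera, query): "location" ([x, y, z] in m, in the coordinates of the camera as it stood for that picture, good to about 4 mm: the middle of the surface that is visible of it).
- cams.mark_of(camera, query): "location" ([x, y, z] in m, in the coordinates of the camera as it stood for that picture, good to about 4 mm: a listed point, or the origin of a listed thing).
The state is a dict: "time_s": time; "joint_positions": joint angles; "dq": joint speeds; "effort": joint torques, N m; "eef_pos": TCP position; "orientation": TCP orientation; "force": force on the tool from outside, world axes, zero at the start; "wrist_torque": the same for the moment, N m; "finger_gap": finger opening in m; "finger_force": force on a finger pad.
Only numpy, scipy, OpenCV 4.12 (cv2) and the standard library are available. Lean on these libraries where they do the work, as an engineer would, in place of code of your own. Each camera call takes 0.05 s, during which the arm holds its last target. There are 200 camera calls.

## Working session

There is one attempt and no reset: what is moved stays moved. The work goes in short steps, Python scripts to look and compute and a tool call to move; the robot and the scene stay as the last step left them, time stands still between calls to the robot, and variables do not carry over. Pictures are saved under pics/ and viewed, at most 13 in all, crops included, and the job is handed in when it is done.

Besides the shell and the picture viewer there is one more tool, called after "Call:" as name(argument=value, ...) on one line, values as JSON. arm_command: Moves the arm, as the interface text tells. Its arguments: {"type":"object","properties":{"targets":{"type":"string"},"force":{"type":"number"}},"required":["targets"]}

```bash
mkdir -p pics
cat > h.py <<'E'
from station import read_state, cams, ticket
import numpy as np, cv2
def snap(n,f):
    c=cams.camera(n); cv2.imwrite('pics/'+f,c['img'][:,:,::-1]); return c
def look(n,c,q,fn='mark_of'):
    for d in getattr(cams,fn)(n,q)[:4]:
        p=np.array(d['location']);w=c['extrinsics']@np.r_[p,1];u=c['K']@p
        print(n,q,fn,np.round(w[:3],4),(u[:2]/u[2]).round(),round(d['confidence'],2))
E
python3 - <<'E'
from h import *
for n in('top','scene'):
    c=snap(n,n+'1.png')
    for q in('board_center','tray','glass_center','glue_bottle','flux_bottle','board_stack'): look(n,c,q)
s=read_state();print(s['eef_pos'],s['orientation'],s['time_s'],s['force'])
E
```

```text
top board_center mark_of [ 0.3815 -0.4202  0.0195] [490. 294.] 0.58
top board_center mark_of [ 0.5482 -0.2697  0.0149] [421. 220.] 0.57
top board_center mark_of [ 0.3819 -0.2554  0.0114] [415. 293.] 0.57
top tray mark_of [ 5.490e-01 -2.818e-01 -2.000e-04] [425. 221.] 0.59
top glass_center mark_of [0.508  0.3193 0.0451] [157. 230.] 0.77
top glue_bottle mark_of [ 0.616   0.0223 -0.0032] [294. 190.] 0.52
top flux_bottle mark_of [0.5271 0.0174 0.0025] [295. 228.] 0.57
top board_stack mark_of [ 0.43    0.027  -0.0023] [289. 270.] 0.67
scene board_center mark_of [ 0.547  -0.2697  0.0197] [352. 209.] 0.89
scene board_center mark_of [ 0.3804 -0.2584  0.0208] [402. 226.] 0.8
scene board_center mark_of [ 0.3848 -0.4173  0.0179] [419. 201.] 0.56
scene tray mark_of [ 0.553  -0.2826  0.0011] [351. 212.] 0.82
scene glass_center mark_of [0.5105 0.3233 0.046 ] [254. 332.] 0.74
scene glass_center mark_of [ 0.5508 -0.2849  0.0034] [352. 211.] 0.19
scene glue_bottle mark_of [ 0.6164  0.022  -0.0007] [283. 260.] 0.65
scene glue_bottle mark_of [0.5112 0.3215 0.0464] [254. 331.] 0.52
scene flux_bottle mark_of [0.5248 0.017  0.0019] [313. 269.] 0.7
scene flux_bottle mark_of [ 0.5499 -0.282   0.0045] [352. 211.] 0.61
scene board_stack mark_of [0.4266 0.0243 0.0006] [346. 282.] 0.58
[ 0.20626819 -0.48274167  0.23133171] [[ 9.19576220e-01  3.92911664e-01 -8.95298113e-06]
 [ 3.92911665e-01 -9.19576220e-01  9.81438724e-06]
 [-4.37676131e-06 -1.25428078e-05 -1.00000000e+00]] 0.7 [ 0.28784278 -0.46275545  0.17489392]
```

View pics/top1.png

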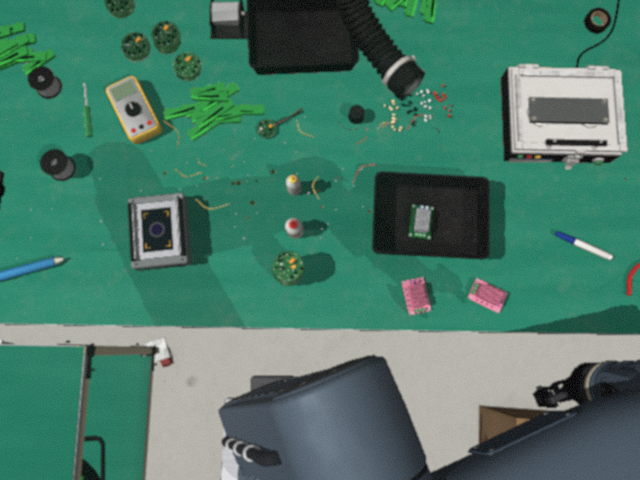

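View pics/scene1.png

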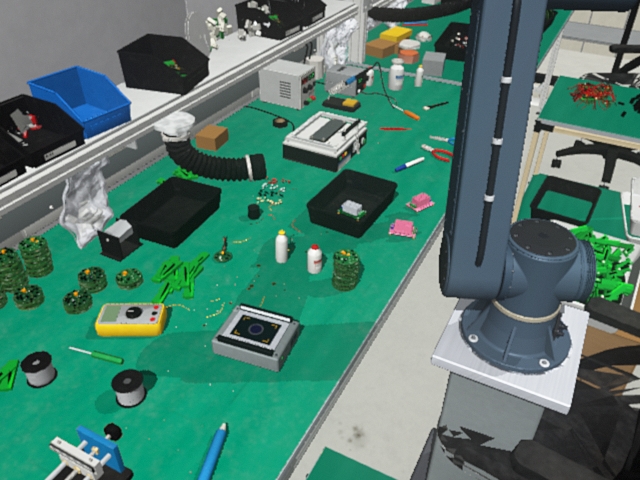

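The board I want is the green one in the tray, at top (421,220) and scene (352,209). The look-alikes are pink and lie outside the tray at top (415,296) and (488,293), so I leave those alone. I'll approach the green one and check it in a close wrist crop.

Call:
arm_command(targets="0 0.04 -0.006 0 0;0 0.04 -0.006 0 0;0 0.04 -0.006 0 0;0 0.04 -0.006 0 0;0 0.04 -0.006 0 0;0 0.04 -0.006 0 0;0 0.04 -0.006 0 0;0 0.04 -0.006 0 0;0 0.04 -0.006 0 0;0 0.035 -0.006 0 0;0 0 0 0 7;0 0 0 0 7")

```text
time_s: 1.7
eef_pos: [0.5477, -0.2706, 0.2305]
orientation: [[0.988, 0.157, -0.001], [0.157, -0.988, 0.0], [-0.001, -0.001, -1.0]]
force: [-1.0, -0.6, -1.1]
finger_gap: 0.0851
finger_force: 0.0
```

Call:
arm_command(targets="0 0 0 0 7;0 0 0 0 2;0 0 0 0 0")

```text
time_s: 1.95
eef_pos: [0.5461, -0.2722, 0.2311]
orientation: [[1.0, 0.001, -0.0], [0.001, -1.0, 0.0], [-0.0, -0.0, -1.0]]
force: [1.1, -0.3, -0.4]
finger_gap: 0.0852
finger_force: 0.0
```

Run:
```python
from h import *
c=snap('wrist','w1.png'); look('wrist',c,'board_center'); look('wrist',c,'tray')
s=read_state();print(s['eef_pos'],s['orientation'],s['time_s'],s['finger_gap'],c['extrinsics'],c['K'])
```

```text
wrist board_center mark_of [ 0.3817 -0.2591  0.0148] [304. 352.] 0.79
wrist board_center mark_of [ 0.5471 -0.2699  0.0205] [314. 200.] 0.59
[ 0.54588461 -0.2724341   0.23128468] [[ 9.99992053e-01  3.98666931e-03 -3.50558811e-05]
 [ 3.98667211e-03 -9.99992050e-01  8.01556767e-05]
 [-3.47360482e-05 -8.02947959e-05 -9.99999996e-01]] 2.1 0.08512110582315692 [[ 1.40903273e-03 -9.50942245e-01 -3.09365255e-01  6.25016655e-01]
 [-9.99999004e-01 -1.31525360e-03 -5.11696505e-04 -2.71493775e-01]
 [ 7.97000595e-05  3.09365668e-01 -9.50943151e-01  3.72711045e-01]
 [ 0.00000000e+00  0.00000000e+00  0.00000000e+00  1.00000000e+00]] [[392.54598304   0.         316.34309848]
 [  0.         392.54598304 238.30985467]
 [  0.           0.           1.        ]]
```

View pics/w1.png

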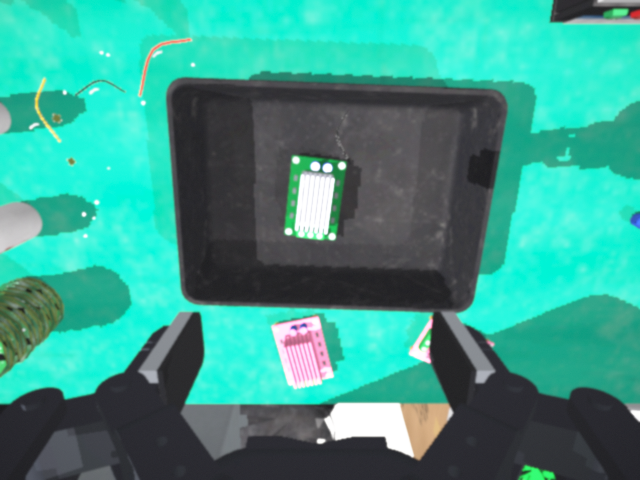

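The wrist picture shows the green board with its silver heat sink in the black tray at (316,200). The pink look-alikes are at (303,352) and (440,335). I'll measure pose and yaw by segmenting it, and view a close crop.

```bash
cat >> h.py <<'E'
def bp(c,uv,z):
    uv=np.atleast_2d(uv).astype(float);r=(np.linalg.inv(c['K'])@np.c_[uv,np.ones(len(uv))].T)
    E=c['extrinsics'];d=E[:3,:3]@r;o=E[:3,3:];return (o+d*(z-o[2])/d[2]).T
def rect(P):
    P=(P[:,:2]*1000).astype(np.float32);r=cv2.minAreaRect(P);b=cv2.boxPoints(r)
    e=b[1]-b[0];f=b[2]-b[1];l=e if e@e>f@f else f
    a=np.degrees(np.arctan2(l[1],l[0]));print('c',np.round(r[0],1),'size',np.round(r[1],1),'long yaw',round((a+90)%180-90,2))
E
python3 - <<'E'
from h import *
im=cv2.imread('pics/w1.png');c=cams.camera('wrist')
roi=im[140:260,270:370].astype(int);b,g,r=roi[...,0],roi[...,1],roi[...,2]
m=((g-r>40)&(g-b>20)).astype(np.uint8); br=(roi.min(2)>140).astype(np.uint8)
k=np.ones((3,3),np.uint8)
for name,mm,z in(('green',cv2.morphologyEx(m|br,cv2.MORPH_OPEN,k),.0124),('sink',cv2.morphologyEx(cv2.morphologyEx(br,cv2.MORPH_CLOSE,k),cv2.MORPH_OPEN,np.ones((9,9),np.uint8)),.0364)):
    v,u=np.nonzero(mm);print(name,u.min()+270,u.max()+270,v.min()+140,v.max()+140);rect(bp(c,np.c_[u+270,v+140],z))
cv2.imwrite('pics/crop1.png',cv2.resize(im[140:260,270:370],None,fx=5,fy=5,interpolation=cv2.INTER_NEAREST))
E
```

```text
green 284 346 155 240
c [ 546.  -269.6] size [51.3 78.3] long yaw -6.62
sink 295 333 172 236
c [ 546.1 -269.7] size [30.1 58.2] long yaw -6.68
```

View pics/crop1.png

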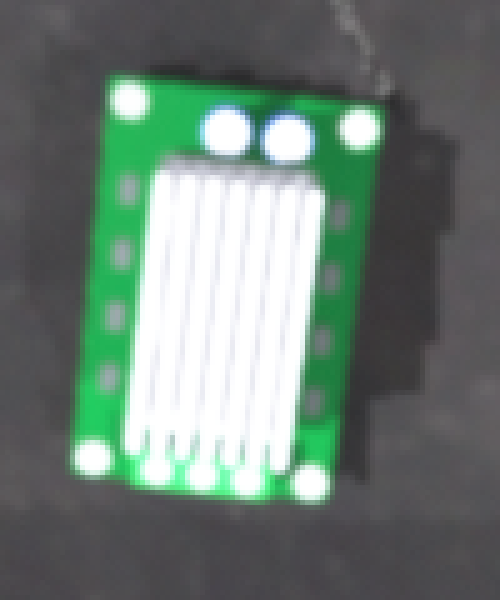

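The crop confirms it: green PCB, silver finned sink, brass feet screws. Centre is (0.546, -0.2695), long axis at -6.7°, and the size matches.

Call:
arm_command(targets="0 0 -0.003 0 6.9;0 0 0 0.04 0;0 0 0 0.04 0;0 0 0 0.04 0;0 0 0 0.03 0;0 0 0 0.025 0;0 0 0 0.01 0;0 0 0 0 0;0 0 0 0 0")

```text
time_s: 2.9
eef_pos: [0.5462, -0.2696, 0.047]
orientation: [[0.993, -0.117, 0.0], [-0.117, -0.993, -0.0], [0.0, -0.0, -1.0]]
force: [-0.3, 0.2, 0.9]
finger_gap: 0.085
finger_force: 0.0
```

Run:
```python
from h import *
c=snap('wrist','w2.png'); look('wrist',c,'board_center')
s=read_state();print(s['eef_pos'],s['orientation'],s['time_s'],s['force'])
```

```text
wrist board_center mark_of [ 0.548  -0.2708  0.0156] [319. 279.] 0.82
[ 0.54712049 -0.27000598  0.04820898] [[ 9.93054344e-01 -1.17627910e-01  2.59717711e-03]
 [-1.17625076e-01 -9.93057328e-01 -1.21877072e-03]
 [ 2.72250721e-03  9.04812406e-04 -9.99995885e-01]] 3.0 [ 0.21851462 -0.48691274  0.291984  ]
```

View pics/w2.png

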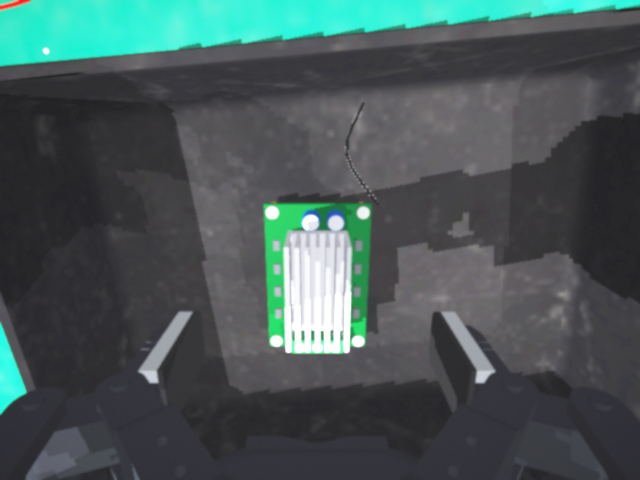

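The board is centred between the open fingers at (318,280) and square to them. I'll lower and grip.

Call:
arm_command(targets="0 0.001 0 0.02 0;0 0 0 0.0115 0;0 0 0 0 0;0 0 0 0 0;255 0 0 0 0;255 0 0 0 0;255 0 0 0 0;255 0 0 0 0;255 0 0 0 0;255 0 0 0 0;255 0 0 0 0;255 0 0 0 0", force=50)

```text
time_s: 4.0
eef_pos: [0.5472, -0.2696, 0.0154]
orientation: [[0.993, -0.118, 0.001], [-0.118, -0.993, -0.0], [0.001, 0.0, -1.0]]
force: [-0.7, 1.0, 5.5]
finger_gap: 0.0269
finger_force: 49.1
```

Call:
arm_command(targets="255 0 0 -0.01 0;255 0 0 -0.02 0;255 0 0 -0.03 0;255 0 0 -0.03 0;255 0 0 -0.03 0;255 0 0 -0.03 0;255 0 0 -0.02 0;255 0 0 -0.01 0;255 0 0 0 0;255 0 0 0 0")

```text
time_s: 4.83
eef_pos: [0.5468, -0.2694, 0.1944]
orientation: [[0.993, -0.118, -0.0], [-0.118, -0.993, 0.0], [-0.0, -0.0, -1.0]]
force: [-0.9, -0.6, -2.0]
finger_gap: 0.0268
finger_force: 49.5
```

Run:
```python
from h import *
c=snap('wrist','w3.png'); look('wrist',c,'board_center')
s=read_state();print(s['eef_pos'],s['orientation'],s['time_s'],s['force'],s['finger_gap'],s['wrist_torque'])
```

```text
wrist board_center mark_of [ 0.3814 -0.4206  0.015 ] [494. 359.] 0.89
wrist board_center mark_of [ 0.5449 -0.2678  0.1966] [314. 323.] 0.56
[ 0.54612096 -0.26909157  0.19300551] [[ 9.93034214e-01 -1.17798296e-01 -2.57130018e-03]
 [-1.17795240e-01 -9.93037041e-01  1.30999089e-03]
 [-2.70771101e-03 -9.97978850e-04 -9.99995836e-01]] 4.9333 [-0.30502687 -0.37625389 -2.00539528] 0.02709319506623142 [ 0.00573132  0.02519006 -0.00163374]
```

View pics/w3.png

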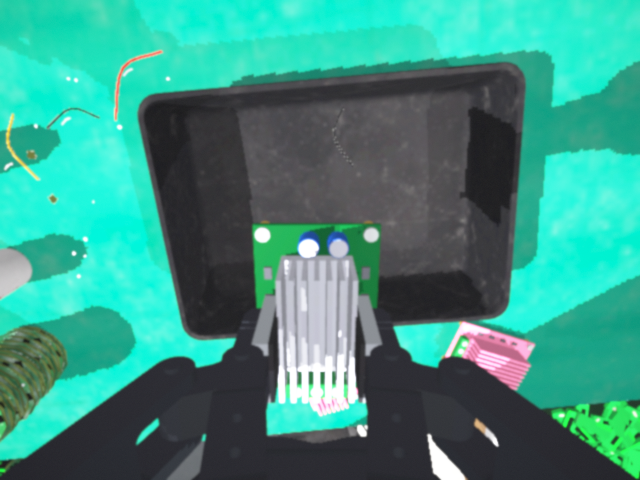

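The board is held level and square in the fingers. I'll carry it high over the row and stop short of the camera unit to measure it.

Call:
arm_command(targets="255 -0.004 -0.02 0 0;255 -0.006 -0.033 0 0;255 -0.007 -0.04 0 0;255 -0.007 -0.04 0 0;255 -0.007 -0.04 0 0;255 -0.007 -0.04 0 0;255 -0.007 -0.04 0 0;255 -0.007 -0.04 0 0;255 -0.007 -0.04 0 0;255 -0.007 -0.04 0 0;255 -0.007 -0.04 0 0;255 -0.006 -0.035 0 0")

```text
time_s: 5.93
eef_pos: [0.4991, 0.0614, 0.2035]
orientation: [[0.998, 0.062, -0.011], [0.062, -0.993, 0.1], [-0.005, -0.1, -0.995]]
force: [-0.3, -0.6, -0.8]
finger_gap: 0.0271
finger_force: 49.6
```

Call:
arm_command(targets="255 -0.002 -0.012 0 0;255 0 0 0 0;255 0 0 0 0;255 0 0 0 0")

```text
time_s: 6.27
eef_pos: [0.4983, 0.0653, 0.2057]
orientation: [[0.998, 0.067, -0.009], [0.068, -0.992, 0.103], [-0.002, -0.103, -0.995]]
force: [0.3, -0.5, -0.4]
finger_gap: 0.027
finger_force: 49.6
```

Run:
```python
from h import *
c=snap('wrist','w4.png'); look('wrist',c,'glass_center');look('wrist',c,'board_center')
np.savez('w4.npz',K=c['K'],E=c['extrinsics'])
s=read_state();print(s['eef_pos'],s['orientation'],s['time_s'],s['force'],s['finger_gap'])
```

```text
wrist glass_center mark_of [0.5086 0.3174 0.0531] [ 30. 177.] 0.71
wrist board_center mark_of [0.4979 0.0638 0.2076] [321. 319.] 0.77
[0.49834481 0.06530462 0.20603097] [[ 0.99769449  0.06729239 -0.00880052]
 [ 0.06784227 -0.99231941  0.1034389 ]
 [-0.00177227 -0.10379746 -0.99459688]] 6.4167 [-0.64979335 -0.80478044 -0.78286863] 0.027069561786492276
```

View pics/w4.png

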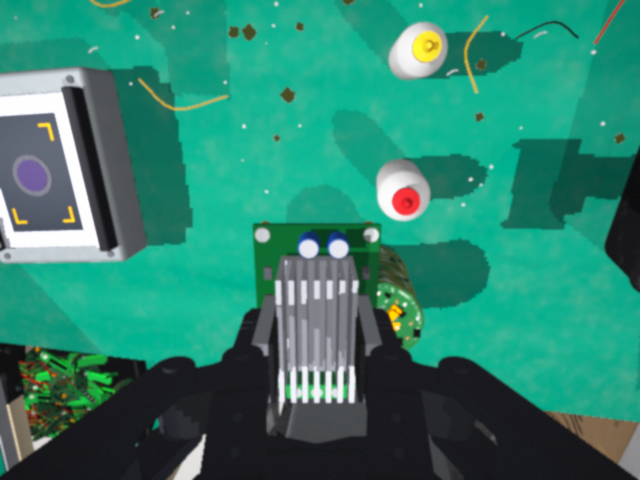

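```bash
ls
python3 - <<'E'
from h import *
s=read_state();print(np.round(s['joint_positions'],2),np.round(s['dq'],3),s['eef_pos'])
E
```

```text
h.py
pics
w4.npz
[  3.83  12.06  -6.88  71.17   5.96 179.94] [ 0.139 -0.181  0.03   0.022  0.049  0.077] [0.49834481 0.06530462 0.20603097]
```

Joint 6 ran into its 180° limit, so the tool tilted. The half-turned orientation is allowed, so I'll unwind joint 6 with negative turns and check whether the tool levels.

Call:
arm_command(targets="255 0 0 0 -5;255 0 0 0 -7;255 0 0 0 -7;255 0 0 0 0")

```text
time_s: 6.75
eef_pos: [0.4983, 0.0655, 0.2062]
orientation: [[0.919, 0.394, -0.009], [0.393, -0.914, 0.104], [0.033, -0.099, -0.995]]
force: [0.7, -0.4, -1.0]
finger_gap: 0.027
finger_force: 49.6
```

Run:
```python
from h import *
s=read_state();print(np.round(s['joint_positions'],2),s['eef_pos'],np.round(s['orientation'],4))
```

```text
[  3.85  12.04  -6.87  71.18   5.97 160.62] [0.49834451 0.06551226 0.20620877] [[ 0.9191  0.3939 -0.0085]
 [ 0.3926 -0.9138  0.1036]
 [ 0.033  -0.0986 -0.9946]]
```

The tilt (6°, all in joint 5) stays in the commanded pose. To undo it I need the same effect with the opposite sign, at joint 6's other limit. I'll unwind to -180°.

Call:
arm_command(targets="255 0 0 0 -7.1;255 0 0 0 -7.1;255 0 0 0 -7.1;255 0 0 0 -7.1;255 0 0 0 -7.1;255 0 0 0 -7.1;255 0 0 0 -7.1;255 0 0 0 -7.1;255 0 0 0 -7.1;255 0 0 0 -7.1;255 0 0 0 -7.1;255 0 0 0 -7.1")

```text
time_s: 7.75
eef_pos: [0.4983, 0.0657, 0.2062]
orientation: [[-0.312, 0.95, -0.009], [0.945, 0.311, 0.104], [0.101, 0.024, -0.995]]
force: [0.4, 0.6, -0.9]
finger_gap: 0.0271
finger_force: 49.6
```

Call:
arm_command(targets="255 0 0 0 -7.1;255 0 0 0 -7.1;255 0 0 0 -7.1;255 0 0 0 -7.1;255 0 0 0 -7.1;255 0 0 0 -7.1;255 0 0 0 -7.1;255 0 0 0 -7.1;255 0 0 0 -7.1;255 0 0 0 -7.1;255 0 0 0 -7.1;255 0 0 0 -7.1")

```text
time_s: 8.75
eef_pos: [0.4983, 0.0656, 0.2062]
orientation: [[-0.973, -0.231, -0.009], [-0.231, 0.967, 0.104], [-0.016, 0.103, -0.995]]
force: [-0.7, 0.4, -1.3]
finger_gap: 0.027
finger_force: 49.6
```

Call:
arm_command(targets="255 0 0 0 -7.1;255 0 0 0 -7.1;255 0 0 0 -7.1;255 0 0 0 -7.1;255 0 0 0 -7.1;255 0 0 0 -7.1;255 0 0 0 -7.1;255 0 0 0 -7.1;255 0 0 0 -7.1;255 0 0 0 -7.1;255 0 0 0 -7.1;255 0 0 0 -7.1")

```text
time_s: 9.75
eef_pos: [0.4983, 0.0656, 0.2063]
orientation: [[0.149, -0.989, -0.009], [-0.983, -0.149, 0.104], [-0.104, -0.007, -0.995]]
force: [-0.1, -0.5, -0.7]
finger_gap: 0.0267
finger_force: 49.6
```

Call:
arm_command(targets="255 0 0 0 -7.1;255 0 0 0 -7.1;255 0 0 0 -7.1;255 0 0 0 -7.1;255 0 0 0 -7.1;255 0 0 0 -7.1;255 0 0 0 -7.1;255 0 0 0 -7.1;255 0 0 0 -7.1;255 0 0 0 -7.1;255 0 0 0 -7.1;255 0 0 0 -5")

```text
time_s: 10.75
eef_pos: [0.4983, 0.0657, 0.2063]
orientation: [[1.0, 0.03, -0.008], [0.03, -0.994, 0.104], [-0.005, -0.104, -0.995]]
force: [0.0, -0.5, -0.9]
finger_gap: 0.027
finger_force: 49.6
```

Run:
```python
from h import *
s=read_state();print(np.round(s['joint_positions'],2),s['eef_pos'],np.round(s['orientation'],4))
```

```text
[   3.87   12.03   -6.87   71.18    5.97 -177.87] [0.49831584 0.0656548  0.20626294] [[ 0.9995  0.0297 -0.0085]
 [ 0.0304 -0.9941  0.1037]
 [-0.0053 -0.1039 -0.9946]]
```

Call:
arm_command(targets="255 0 0 0 -4;255 0 0 0 -3;255 0 0 0 0")

```text
time_s: 11.0
eef_pos: [0.4959, 0.0883, 0.2063]
orientation: [[0.993, 0.118, -0.004], [0.118, -0.989, 0.087], [0.007, -0.087, -0.996]]
force: [-0.5, 0.3, -0.6]
finger_gap: 0.0267
finger_force: 49.6
```

Run:
```python
from h import *
s=read_state();print(np.round(s['joint_positions'],2),s['eef_pos'],np.round(s['orientation'],4))
```

```text
[   7.06   11.78   -7.12   70.69    4.98 -179.7 ] [0.49585746 0.08827787 0.20629362] [[ 0.993   0.118  -0.0037]
 [ 0.1178 -0.9892  0.087 ]
 [ 0.0066 -0.0868 -0.9962]]
```

It works: about 1° of tilt comes off per 5° of turn. I'll continue.

Call:
arm_command(targets="255 0 0 0 -7;255 0 0 0 -7;255 0 0 0 -6;255 0 0 0 0")

```text
time_s: 11.33
eef_pos: [0.4711, 0.1763, 0.2062]
orientation: [[0.94, 0.34, 0.021], [0.34, -0.94, 0.019], [0.027, -0.011, -1.0]]
force: [0.3, -0.3, -2.0]
finger_gap: 0.0265
finger_force: 49.8
```

Run:
```python
from h import *
s=read_state();print(np.round(s['joint_positions'],2),s['eef_pos'],np.round(s['orientation'],4))
```

```text
[  20.15   10.91   -8.11   69.45    0.62 -179.74] [0.47105496 0.1763398  0.20624047] [[ 0.94    0.3404  0.0214]
 [ 0.3401 -0.9402  0.0194]
 [ 0.0267 -0.0109 -0.9996]]
```

Residual tilt is about 1.7°, leaning toward azimuth 42°. It becomes purely tangential at azimuth -48°, so I'll swing back there, high above everything, and remove it at the same limit.

Call:
arm_command(targets="255 0 0.02 0 4;255 0 0.039 0 4.5;255 0 0.039 0 4.5;255 0 0.039 0 4.5;255 0 0.039 0 4.5;255 0 0.039 0 4.5;255 0 0.039 0 4.5;255 0 0.039 0 4.5;255 0 0.039 0 4.5;255 0 0.039 0 4.5")

```text
time_s: 12.17
eef_pos: [0.4647, -0.1919, 0.1991]
orientation: [[0.904, -0.427, 0.022], [-0.427, -0.904, 0.019], [0.012, -0.026, -1.0]]
force: [1.5, 0.4, -1.3]
finger_gap: 0.0265
finger_force: 49.8
```

Call:
arm_command(targets="255 0 0.039 0 4.5;255 0 0.039 0 4.5;255 0 0.039 0 4.5;255 0 0.039 0 4.5;255 0 0.039 0 4.5;255 0 0.039 0 4.5;255 0 0 0 0")

```text
time_s: 12.75
eef_pos: [0.3241, -0.381, 0.1924]
orientation: [[0.607, -0.795, 0.02], [-0.795, -0.606, 0.018], [-0.002, -0.026, -1.0]]
force: [0.1, -0.0, -0.6]
finger_gap: 0.0273
finger_force: 49.9
```

```bash
cat >> h.py <<'E'
def st():
    s=read_state();q=np.array(s['joint_positions']);z=np.array(s['orientation'])[:,2];a=np.radians(q[0])
    print(np.round(q,2),np.round(s['eef_pos'],4),'z',np.round(z,4),'rad/tan deg',np.degrees([z[0]*np.cos(a)+z[1]*np.sin(a),-z[0]*np.sin(a)+z[1]*np.cos(a)]).round(2),'heading',np.degrees(np.arctan2(s['orientation'][1][0],s['orientation'][0][0])).round(2),s['time_s'],s['finger_gap'])
E
python3 -c "from h import *;st()"
```

```text
[ -50.55   12.22   -8.47   69.37    1.52 -177.9 ] [ 0.3241 -0.381   0.1924] z [ 0.0197  0.0177 -0.9996] rad/tan deg [-0.07  1.52] heading -52.65 12.75 0.027272022780058414
```

Call:
arm_command(targets="255 0 0 0 -4;255 0 0 0 -4;255 0 0 0 0")

```text
time_s: 13.0
eef_pos: [0.3493, -0.3576, 0.1926]
orientation: [[0.693, -0.721, 0.006], [-0.721, -0.693, 0.004], [0.001, -0.007, -1.0]]
force: [-0.8, -0.0, -1.1]
finger_gap: 0.0268
finger_force: 50.0
```

```bash
python3 -c "from h import *;st()"
```

```text
[ -45.9    12.08   -8.61   69.23    0.38 -179.78] [ 0.3493 -0.3576  0.1926] z [ 0.0057  0.0036 -1.    ] rad/tan deg [0.08 0.38] heading -46.12 13.0 0.02683162620474883
```

Call:
arm_command(targets="255 0 0 0 -2.2;255 0 0 0 0;255 0 0 0 0")

```text
time_s: 13.25
eef_pos: [0.356, -0.3507, 0.1927]
orientation: [[0.712, -0.703, -0.0], [-0.703, -0.712, -0.002], [0.002, 0.002, -1.0]]
force: [-1.5, -0.4, -0.6]
finger_gap: 0.0273
finger_force: 50.0
```

```bash
python3 -c "from h import *;st()"
```

```text
[-4.4510e+01  1.2050e+01 -8.6300e+00  6.9220e+01 -1.0000e-01 -1.7988e+02] [ 0.356  -0.3507  0.1927] z [-0.     -0.0023 -1.    ] rad/tan deg [ 0.09 -0.1 ] heading -44.63 13.25 0.02729676816272217
```

Level to about 0.1° now. I'll turn to a heading of 180° (joint 6 mid-range), then travel straight.

Call:
arm_command(targets="255 0 0 0 7.1;255 0 0 0 7.1;255 0 0 0 7.1;255 0 0 0 7.1;255 0 0 0 7.1;255 0 0 0 7.1;255 0 0 0 7.1;255 0 0 0 7.1;255 0 0 0 7.1;255 0 0 0 7.1")

```text
time_s: 14.08
eef_pos: [0.3556, -0.3512, 0.1927]
orientation: [[-0.439, -0.899, -0.0], [-0.899, 0.439, -0.002], [0.002, -0.001, -1.0]]
force: [-0.5, 0.9, -0.4]
finger_gap: 0.0269
finger_force: 50.0
```

Call:
arm_command(targets="255 0 0 0 7.1;255 0 0 0 7.1;255 0 0 0 7.1;255 0 0 0 7.1;255 0 0 0 7.1;255 0 0 0 7.1;255 0 0 0 7.1;255 0 0 0 7.1;255 0 0 0 7.1;255 0 0 0 0.5;255 0 0 0 0")

```text
time_s: 15.0
eef_pos: [0.3557, -0.3511, 0.1927]
orientation: [[-1.0, -0.002, 0.0], [-0.002, 1.0, -0.002], [-0.0, -0.002, -1.0]]
force: [-0.2, -0.1, -1.6]
finger_gap: 0.0269
finger_force: 50.0
```

```bash
python3 -c "from h import *;st()"
```

```text
[-44.56  12.05  -8.64  69.21  -0.1  -44.69] [ 0.3557 -0.3511  0.1927] z [ 0.     -0.0024 -1.    ] rad/tan deg [ 0.1 -0.1] heading -179.87 15.0 0.02687505086272023
```

Call:
arm_command(targets="255 -0.006 0.02 0 0;255 -0.01 0.03 0 0;255 -0.01 0.036 0 0;255 -0.01 0.036 0 0;255 -0.01 0.036 0 0;255 -0.01 0.036 0 0;255 -0.01 0.036 0 0;255 -0.01 0.036 0 0;255 -0.01 0.036 0 0;255 -0.01 0.036 0 0;255 -0.01 0.036 0 0;255 -0.01 0.036 0 0")

```text
time_s: 16.0
eef_pos: [0.472, 0.0609, 0.1919]
orientation: [[-1.0, -0.004, 0.001], [-0.004, 1.0, -0.002], [-0.001, -0.002, -1.0]]
force: [0.2, -0.0, -1.7]
finger_gap: 0.0271
finger_force: 50.0
```

Call:
arm_command(targets="255 -0.01 0.036 0 0;255 -0.01 0.036 0 0;255 -0.008 0.025 0 0;255 -0.002 0.012 0 0;255 0 0 0 0;255 0 0 0 0")

```text
time_s: 16.5
eef_pos: [0.5015, 0.168, 0.1912]
orientation: [[-1.0, -0.003, -0.001], [-0.003, 1.0, -0.003], [0.001, -0.003, -1.0]]
force: [-0.9, -1.1, -0.9]
finger_gap: 0.0266
finger_force: 50.0
```

Run:
```python
from h import *
c=snap('wrist','w5.png'); look('wrist',c,'glass_center');look('wrist',c,'board_center');st()
np.savez('w5.npz',K=c['K'],extrinsics=c['extrinsics'])
```

```text
wrist glass_center mark_of [0.5108 0.3183 0.0519] [517. 236.] 0.81
wrist board_center mark_of [0.5041 0.1674 0.1948] [313. 327.] 0.72
[18.48 14.96 -4.87 70.22 -0.15 18.5 ] [0.5015 0.1668 0.1916] z [-1.0e-04 -2.8e-03 -1.0e+00] rad/tan deg [-0.06 -0.15] heading 179.98 16.65 0.026588855638007378
```

View pics/w5.png

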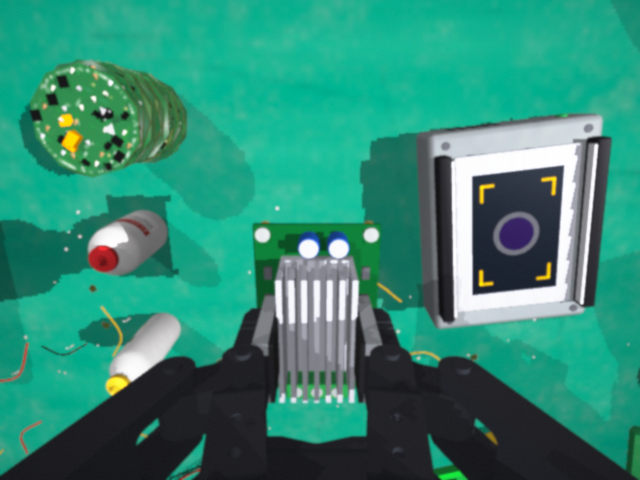

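The picture shows the board at (316,225) top edge and the window at about (518,235) with its ticks. The bottles and stack stand undisturbed. I'll measure window pose and the board's pose in the grip.

Run:
```python
from h import *
im=cv2.imread('pics/w5.png').astype(int);c=np.load('w5.npz')
# window: non-white pixels within the white frame
m=np.zeros(im.shape[:2],np.uint8);m[150:315,460:572]=(im[150:315,460:572].min(2)<150)
n,l,s,_=cv2.connectedComponentsWithStats(cv2.morphologyEx(m,cv2.MORPH_OPEN,np.ones((5,5),np.uint8)))
k=l[250,490];print(s[k]);v,u=np.nonzero(l==k);rect(bp(c,np.c_[u,v],.050))
# ticks
b,g,r=im[...,0],im[...,1],im[...,2]
t=np.zeros_like(m);t[160:300,465:570]=((r-b>80)&(g-b>50))[160:300,465:570];v,u=np.nonzero(t);rect(bp(c,np.c_[u,v],.050))
# board: front edge and side edges at known PCB top height
z=read_state()['eef_pos'][2]-.0027
g2=((g-r>25)&(g-b>10));g2[:200]=0
for row in(232,240,250,260,275,290,300):
    x=np.nonzero((im[row]-im[row-25]*0)[:,1]*0+1)[0]
    print(row,[tuple(im[row,i]) for i in()])
cv2.imwrite('pics/crop2.png',cv2.resize(cv2.imread('pics/w5.png')[210:420,230:400],None,fx=2.8,fy=2.8,interpolation=cv2.INTER_NEAREST))
for uv in((253,224),(381,223)): print(bp(c,uv,z).round(4))
```

```text
[  472   166    92   129 10418]
c [508.9 317.9] size [94.6 64.8] long yaw 7.28
c [509.  318.4] size [81.3 55. ] long yaw 7.46
232 []
240 []
250 []
260 []
275 []
290 []
300 []
[[0.4631 0.1443 0.1889]]
[[0.4625 0.193  0.1889]]
```

View pics/crop2.png

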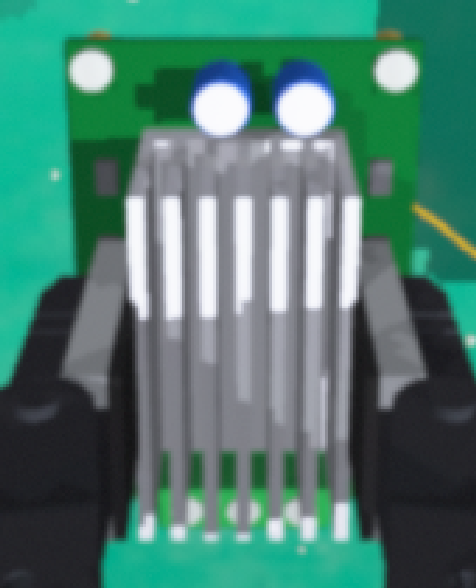

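Window centre is (0.509, 0.318) at yaw +7.4°, and the sizes match. The board is centred on the tool and square. I'll move above the glass.

Call:
arm_command(targets="255 -0.0015 0.02 0 0;255 -0.002 0.035 0 0;255 -0.002 0.035 0 0;255 -0.002 0.035 0 0;255 0 0.02 0 0;255 0 0.005 0 -4;255 0 0 0 -3.4;255 0 0 0.02 0;255 0 0 0.03 0;255 0 0 0.02 0;255 0 0 0 0;255 0 0 0 0")

```text
time_s: 17.65
eef_pos: [0.509, 0.3165, 0.1209]
orientation: [[-0.992, -0.128, -0.002], [-0.128, 0.992, -0.004], [0.002, -0.003, -1.0]]
force: [-0.2, 0.1, -0.6]
finger_gap: 0.0274
finger_force: 50.0
```

Run:
```python
from h import *
c=snap('wrist','w6.png'); look('wrist',c,'glass_center');look('wrist',c,'board_center');st()
np.savez('w6.npz',K=c['K'],extrinsics=c['extrinsics'])
cs=snap('scene','s6.png')
for q in('glue_bottle','flux_bottle','board_stack','board_center'):look('scene',cs,q)
```

```text
wrist board_center mark_of [0.5098 0.3173 0.1211] [316. 319.] 0.92
[31.98 24.01 -1.71 64.2  -0.12 24.62] [0.5104 0.3179 0.1229] z [ 0.0023 -0.0011 -1.    ] rad/tan deg [ 0.08 -0.12] heading -172.63 17.8 0.026751332919122777
scene glue_bottle mark_of [0.6203 0.0211 0.0018] [281. 259.] 0.84
scene flux_bottle mark_of [0.5243 0.0171 0.0019] [313. 269.] 0.82
scene board_stack mark_of [ 0.4292  0.0256 -0.0014] [344. 283.] 0.93
scene board_center mark_of [ 0.3842 -0.4176  0.0158] [419. 201.] 0.83
scene board_center mark_of [0.511  0.3186 0.1291] [253. 302.] 0.74
scene board_center mark_of [ 0.3765 -0.2536  0.0229] [403. 226.] 0.68
```

View pics/w6.png

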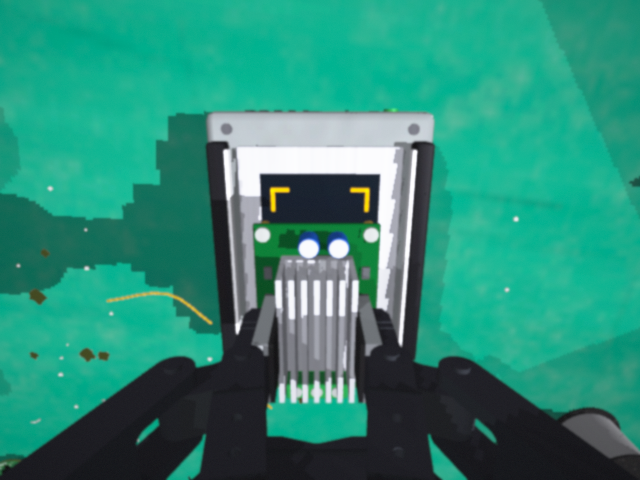

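Bottles and stack are unmoved, and the board is square over the window. Now a fine offset in tool axes.

Run:
```python
from h import *
im=cv2.imread('pics/w6.png').astype(int);c=np.load('w6.npz')
for row in(180,195,210): 
    d=im[row,240:400].max(1)<110; i=np.nonzero(d)[0]+240; print(row,i.min(),i.max())
for col in(300,320,340):
    d=im[150:222,col].max(1)<110; i=np.nonzero(d)[0]+150; print(col,i.min(),i.max())
t=((im[...,2]-im[...,0]>80)&(im[...,1]-im[...,0]>50));t[:170]=0;t[220:]=0;t[:,:255]=0;t[:,385:]=0
v,u=np.nonzero(t);print('ticks',u.min(),u.max(),v.min())
s=read_state();R=np.array(s['orientation']);p=np.array(s['eef_pos']);print(p)
T=lambda uv,z:((bp(c,uv,z)-p)@R).round(4)
print('board',T([(253.4,223.4),(381.4,223.4)],p[2]-.0051))
print('win L/R@195',T([(261,195),(378.5,195)],.05),'ticks',T([(u.min(),190),(u.max()+1,190)],.05))
print('win top',T([(320,174)],.05),'yaw edge',T([(262,174),(378,174)],.05))
```

```text
180 261 378
195 261 377
210 262 377
300 175 221
320 174 221
340 175 221
ticks 270 369 187
[0.50963397 0.31811006 0.12192643]
board [[ 0.0389 -0.0251  0.0051]
 [ 0.0389  0.0242  0.005 ]]
win L/R@195 [[ 0.0365 -0.0314  0.072 ]
 [ 0.0364  0.0332  0.0718]] ticks [[ 0.0392 -0.0263  0.0719]
 [ 0.0392  0.0284  0.0718]]
win top [[0.048  0.001  0.0719]] yaw edge [[ 0.048  -0.0303  0.0719]
 [ 0.048   0.0324  0.0718]]
```

Call:
arm_command(targets="255 -0.001 0.0014 0 0;255 0 0 0.01 0;255 0 0 0.015 0;255 0 0 0.01 0;255 0 0 0.006 0;255 0 0 0.002 0;255 0 0 0 0;255 0 0 0 0;255 0 0 0 0;255 0 0 0 0")

```text
time_s: 18.88
eef_pos: [0.5105, 0.3195, 0.0787]
orientation: [[-0.992, -0.129, 0.001], [-0.129, 0.992, -0.002], [-0.001, -0.002, -1.0]]
force: [0.4, -1.0, -0.7]
finger_gap: 0.0264
finger_force: 50.0
```

Run:
```python
from h import *
P=[]
for i in range(5):
    c=cams.camera('wrist');P.append(read_state()['eef_pos'])
print(np.array(P).round(4),np.mean(P,0));st()
cv2.imwrite('pics/w7.png',c['img'][:,:,::-1]);s=snap('scene','s7.png')
look('wrist',c,'board_center');look('scene',s,'board_center')
cv2.imwrite('pics/crop3.png',cv2.resize(s['img'][260:400,180:330,::-1],None,fx=4,fy=4,interpolation=cv2.INTER_CUBIC))
np.savez('w7.npz',K=c['K'],extrinsics=c['extrinsics'])
```

```text
[[0.5104 0.3195 0.0786]
 [0.5104 0.3195 0.0786]
 [0.5103 0.3195 0.0785]
 [0.5103 0.3194 0.0784]
 [0.5102 0.3194 0.0783]] [0.51032965 0.31945974 0.07848042]
[32.11 26.04 -5.41 58.59 -0.12 24.7 ] [0.5102 0.3194 0.0783] z [ 4.0e-04 -2.2e-03 -1.0e+00] rad/tan deg [-0.05 -0.12] heading -172.6 19.1333 0.02706313169478736
wrist board_center mark_of [0.5138 0.3214 0.0792] [319. 326.] 0.76
scene board_center mark_of [0.5117 0.3176 0.0811] [254. 318.] 0.83
scene board_center mark_of [ 0.3829 -0.4168  0.0186] [420. 201.] 0.72
scene board_center mark_of [ 0.3768 -0.2598  0.0199] [404. 226.] 0.67
```

View pics/crop3.png

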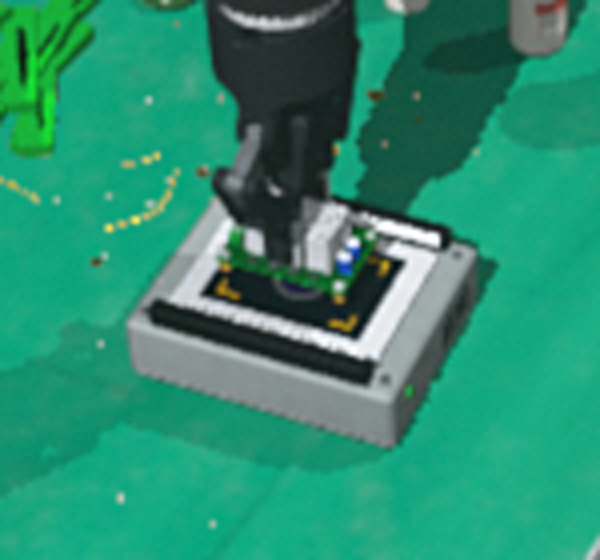

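The scene crop shows the board level and centred over the window, clear of the light bars. I'll check once more in w7, then lower the last 2 mm.

Run:
```python
from h import *
im=cv2.imread('pics/w7.png').astype(int);c=np.load('w7.npz')
s=read_state();R=np.array(s['orientation']);p=np.array(s['eef_pos'])
T=lambda uv,z:((bp(c,uv,z)-p)@R).round(4)
for col in(275,300,340,365):
    d=im[150:225,col].max(1)<110; i=np.nonzero(d)[0]+150; print(col,i.min(),i.max(),T([(col,i.min())],.05))
for row in(198,205,212):
    i=np.nonzero(im[row,220:410].max(1)<110)[0]+220; print(row,i.min(),i.max(),T([(i.min(),row),(i.max()+1,row)],.05))
for row in(228,232):
    g=im[row,:,1]-np.maximum(im[row,:,0],im[row,:,2]); i=np.nonzero(g[235:400]>25)[0]+235; print('b',row,i.min(),i.max(),T([(i.min(),row),(i.max()+1,row)],p[2]-.003))
```

```text
275 185 224 [[ 0.0485 -0.0173  0.0282]]
300 185 224 [[ 0.0485 -0.0064  0.0282]]
340 185 224 [[0.0485 0.011  0.0281]]
365 185 223 [[0.0485 0.0219 0.0281]]
198 241 386 [[ 0.0427 -0.0325  0.0282]
 [ 0.0428  0.0318  0.0281]]
205 241 386 [[ 0.0396 -0.0327  0.0282]
 [ 0.0396  0.032   0.0281]]
212 241 385 [[ 0.0364 -0.0329  0.0282]
 [ 0.0364  0.0317  0.0281]]
b 228 252 381 [[ 0.0364 -0.024   0.0031]
 [ 0.0364  0.026   0.0029]]
b 232 253 381 [[ 0.0348 -0.0237  0.0031]
 [ 0.0348  0.026   0.0029]]
```

Call:
arm_command(targets="255 0 -0.0007 0.002 0;255 0 0 0 0;255 0 0 0 0;255 0 0 0 0;255 0 0 0 0;255 0 0 0 0;255 0 0 0 0;255 0 0 0 0")

```text
time_s: 19.95
eef_pos: [0.5103, 0.3187, 0.0761]
orientation: [[-0.992, -0.129, 0.0], [-0.129, 0.992, -0.002], [0.0, -0.002, -1.0]]
force: [-0.2, -0.4, -1.9]
finger_gap: 0.027
finger_force: 50.0
```

Run:
```python
from h import *
st();s=read_state();print(s['dq'],s['force'],s['finger_force'])
if abs(s['eef_pos'][2]-.0762)<.0016: print(ticket.finish_job())
```

```text
[32.05 26.13 -5.63 58.31 -0.12 24.64] [0.5103 0.3187 0.0761] z [ 1.0e-04 -2.4e-03 -1.0e+00] rad/tan deg [-0.07 -0.12] heading -172.59 19.95 0.02704163272384009
[-0.02015647 -0.03324496  0.08745418  0.08529794  0.03537032 -0.04386658] [-0.22764074 -0.36816268 -1.86547703] 49.97744143009186
the job is handed in; nothing more can be done
None
```

I handed the job in at about 20 s with the board still gripped over the inspection camera: level to about 0.1°, centred on the glass to about 1.5 mm, long sides aligned, feet about 15 mm above the glass, and the bottles and stack unmoved when last checked from above the camera.

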